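# Release the latched battery pack from its charging cradle

## Task

Two plug-in units are latched in charging cradles on the bench: a taller plain battery pack with a flat top, and a shorter logger with a stub antenna. Press down the latch paddle of the battery pack's cradle so that the pack is freed and springs up by itself, then lift the pack out and set it down gently, upright, in the empty half of the tray. Leave the logger latched in its cradle.

Things in the scene. Friction and masses are not known exactly. Their poses are not given: they have to be found in the camera images.
- battery: Battery pack: white box 40 (x) x 44 (y) x 88 mm, 0.18-0.28 kg, flat top. Origin: centre of underside, z up, x away from its paddle. Stands in a fixed cradle: well walls 62 mm high. Latched: underside 18 mm up, held by a hidden catch. Pressing the paddle makes it spring up 22 mm and stay (underside 40 mm, top 128 mm up); it then lifts straight out. Grip across its y faces above the walls.
- battery_cradle_paddle (a point): Top middle of the battery cradle's latch paddle: ridged steel plate 40 x 36 mm, 38 mm up, 85 mm in front (-x) of the battery's axis. Hinged 68 mm behind this point; it takes 5-9 N, stop about 18 mm down. The catch lets go 7-13 mm down: press 14-17 mm straight down; it springs back when let go. The housing behind it, from 25 mm behind this point, is 52 mm high.
- logger: Logger, to be left alone: white box of the same 40 x 44 mm outline but 72 mm high (top 90 mm up), with a black stub antenna (12 mm thick, 34 mm high) and a round grey button on top. Latched in a second, identical cradle with its own paddle. Origin: centre of underside, z up, x away from its paddle. The cradles stand side by side, 0.13-0.35 m apart, in either order.
- tray_clear_half (a point): Middle of the empty half of the tray, on its floor, 3 mm above the bench. Loose plastic tray 303 x 216 mm, rim 24 mm high, long side along this frame's y, which points roughly at the robot; x across, z up. Empty floor: 60 mm either way in y, 85 mm in x. A round lidded tin, 64 mm wide, 42 mm high, stands in the other half, about 150 mm away in -y.
Mind the look-alikes: they are no part of the job. What is shaped like the battery but blue is not meant.

How it is judged:
On the way:
1. the battery pack has been released by its latch and stands sprung up in its cradle, not held by the fingers (height (world z) of battery between 0.033 and 0.05 m and contact force between the fingers and battery below 0.5 N), for 0.2 s.
At the end, for the whole second after the job is handed in: the battery pack stands upright (within 8 degrees) and still on the floor of the empty half of the tray (within 75 mm of its middle across the tray, and along it between 65 mm towards the tin and 55 mm away from it); the logger is still latched in its cradle (within 10 mm) (x of battery in the frame of tray_clear_half between -0.075 and 0.075 m and y of battery in the frame of tray_clear_half between -0.065 and 0.055 m and z of battery in the frame of tray_clear_half between -0.005 and 0.008 m and angle between battery's own z axis and vertical below 0.15 rad and linear speed of battery below 0.02 m/s and distance of logger from where it was at the start of the episode below 0.01 m); the robot touches nothing.
It fails at once if the logger is released, lifted or shifted by more than 10 mm (distance of logger from where it was at the start of the episode above 0.01 m).
It fails at once if the battery pack is dropped (it moves faster than 0.7 m/s, a fall of 25 mm, out of the fingers) (linear speed of battery above 0.7 m/s and contact force between the fingers and battery below 0.1 N).
It also fails if it takes over 58 s, if anything falls off the work surface, if the arm or the gripper's body presses on something with over 40 N, if the wrist force passes 120 N, or if a joint passes its speed limit or range.

## Robot

A 6-joint arm with a two-finger parallel gripper is mounted at the origin on a cart in front of the work surface, level with it; the furniture and walls round the work are solid. World frame = base frame: x ahead of the robot, y to its left, z up, the work surface at z = 0. Lengths are in m, angles in rad, forces in N, time in s.
With the tool pointing down it reaches from about 0.35 to 0.975 m from the base axis. Payload 4.9 kg.
Tool frame: the origin (TCP) lies on the front face of the gripper's body, between the roots of the fingers; the fingertips stand ctrl.finger_overhang ahead of it and the grasp point (between the pads) lies 54 mm ahead of it (ctrl.finger_overhang is the distance from the TCP to the fingertips, in m); z points along the fingers, y is the line along which they close (so a half turn about z gives the same grasp; the last joint's range is limited). The gripper opens to 85 mm and grips with 20 to 120 N. Pads are 22 mm wide; open, the fingers measure 114 mm over their backs; the gripper's body (76 mm by 85 mm) begins 54 mm behind the grasp point. The pads swing forward as they close: fully open they stand 13 mm farther back than shut.
Start: joints at [-1.232, 0.053, 1.613, -0, 1.476, -0.119], TCP at [0.276, -0.561, 0.304] pointing down, gripper open.
Joint ranges: [-3.01, 3.01], [-1.01, 2.22], [0.06, 2.58], [-1.02, 4.17], [0.09, 2.62], [-3.14, 3.14]. Speed limits (rad/s): [2.57, 2.57, 3.14, 3.14, 3.14, 3.14].

## Interface

Orientations are given as a rotation vector (axis times angle).
In Python, from station import ctrl, vision gives the robot as it stands. The module is installed in compiled form; this text tells all that it offers.
- The arm moves only by the tool drive_tool, never from a script. Its argument "rows" is a list of rows, each a list of 2 entries, a list of its own where there are three numbers: the shift along the tool's x, y, z in m, then the turn about the tool's z in rad. A call has 1 to 10 rows; each row shifts and turns the commanded pose from where the row before left it, along the tool's axes as they then stand; what a row does not reach is not made up. A row lasts 1/10 s, in which the tool goes at most 50 mm and 8.59 degrees, less where a joint would pass 70% of its speed; a pose out of reach is approached as far as the arm can. A call with a gripper value outside its range is refused whole. "jaw" is the closure, from 0 (fully open) to 1 (shut), set as the call begins (left out, the last holds). The fingers move at their own pace and stop on an object; "grip_force" is the grip in N (left out, the last holds). Time passes only in rows, so rows that do not move let the fingers close. It gives the time, the measured TCP pose, the force, the opening and the grip force at its end, in the units of the state.
- ctrl.get_obs(): the state, without advancing time (a new reading comes with each control period).
- vision.get_image(name): name is "side" or "top" or "wrist"; returns a dict with "image" (384x512x3 uint8, blue, green, red), "vertical_fov" (degrees; the focal length in pixels is half the picture's height over the tangent of half this angle, whatever the lens; pixels are square), "cx", "cy" (the principal point, pixels), "R" (3x3) and "t" (3): a world point X has camera coordinates R X + t. Camera axes: x right, y down, z forward; pixel columns grow to the right and rows downward; lengths in m; the calibration is good to about 2 mm. The wrist camera is an equidistant fisheye: a pixel r from the principal point sees the ray r / f radians off the axis. A picture is of the moment at which its call begins. There is no depth.
- ctrl.finish_job(): hands the job in; it is judged then, once.
The state is a dict: "t": time; "q": joint angles; "dq": joint speeds; "effort": joint torques, N m; "tool_pos": TCP position; "tool_rot": TCP orientation; "contact_force": force on the tool from outside, world axes, zero at the start; "wrist_torque": the same for the moment, N m; "opening": finger opening in m; "grip_force": force on a finger pad.
Only numpy, scipy, OpenCV 4.12 (cv2) and the standard library are available. Lean on these libraries where they do the work, as an engineer would, in place of code of your own. Each camera call takes 0.05 s, during which the arm holds its last target. There are 200 camera calls.

## Working session

There is one attempt and no reset: what is moved stays moved. The work goes in short steps, Python scripts to look and compute and a tool call to move; the robot and the scene stay as the last step left them, time stands still between calls to the robot, and variables do not carry over. Pictures are saved under pics/ and viewed, at most 10 in all, crops included, and the job is handed in when it is done.

Besides the shell and the picture viewer there is one more tool, called after "Emit:" by a JSON object that holds its "api" and its "payload". drive_tool: Moves the arm, as the interface text tells. Its arguments: {"type":"object","properties":{"rows":{"type":"array","items":{"type":"array"}},"jaw":{"type":"number"},"grip_force":{"type":"number"}},"required":["rows"]}

```bash
mkdir -p pics
cat > h.py <<'E'
import numpy as np, cv2, json
from station import ctrl, vision
from scipy.spatial.transform import Rotation as Ro
def ray(im,u,v,wrist=False):
    h=im["image"].shape[0]; f=h/2/np.tan(np.radians(im["vertical_fov"])/2)
    a=np.array([u-im["cx"],v-im["cy"]])/f
    if wrist:
        r=np.hypot(*a); d=np.array([*(a/r*np.sin(r) if r>0 else a),np.cos(r)])
    else: d=np.array([*a,1.])
    R=np.array(im["R"]);t=np.array(im["t"])
    return -R.T@t, R.T@d
def onz(im,u,v,z,wrist=False):
    c,d=ray(im,u,v,wrist); return c+d*(z-c[2])/d[2]
def proj(im,X):
    h=im["image"].shape[0]; f=h/2/np.tan(np.radians(im["vertical_fov"])/2)
    p=np.array(im["R"])@X+np.array(im["t"]); return f*p[0]/p[2]+im["cx"], f*p[1]/p[2]+im["cy"]
import pickle
E
python3 - <<'E'
from h import *
ims={n:vision.get_image(n) for n in("top","side")}
pickle.dump(ims,open("ims.pkl","wb"))
for n,i in ims.items():
    cv2.imwrite(f"pics/{n}0.png",i["image"]); print(n,i["vertical_fov"],-np.array(i["R"]).T@np.array(i["t"]))
o=ctrl.get_obs();print(o["t"],o["tool_pos"],o["tool_rot"],ctrl.finger_overhang,o["contact_force"])
print(Ro.from_rotvec(o["tool_rot"]).as_matrix().round(3))
E
```

```text
top 50.742316604266264 [ 0.41381706 -0.00534645  1.04177599]
side 43.87502259576151 [0.48730838 1.09601674 0.83249851]
0.1 [ 0.27609262 -0.56024008  0.30278054] [-3.05785724e+00 -7.12358763e-01  3.32951129e-04] 0.0726 [ 0.54387875 -0.22441222 -0.03102183]
[[ 0.897  0.442 -0.001]
 [ 0.442 -0.897  0.002]
 [ 0.    -0.002 -1.   ]]
```

View pics/top0.png

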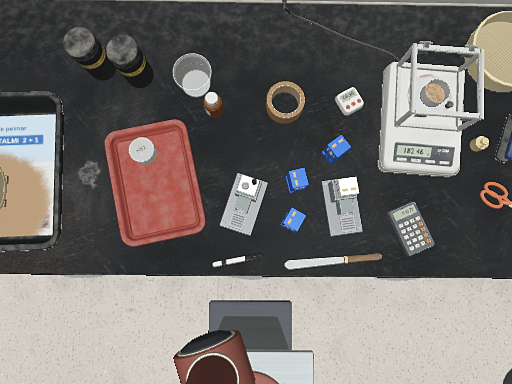

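View pics/side0.png

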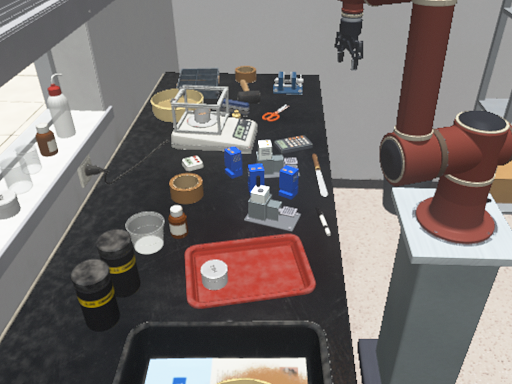

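The top view shows cradles at about (245,200) and (345,203), each holding a white unit, with blue look-alikes around (297,180), (337,148) and (292,218). The tray is at (155,183) with the tin at (143,150). I'll enlarge both cradles to tell the pack from the logger.

Run:
```python
from h import *
ims=pickle.load(open("ims.pkl","rb"))
a=ims["top"]["image"][160:245,210:375]; b=ims["side"]["image"][130:235,225:345]
A=cv2.resize(a,None,fx=4.8,fy=4.8,interpolation=cv2.INTER_CUBIC)[:, :792]
cv2.imwrite("pics/ca.png",A)
cv2.imwrite("pics/cb.png",cv2.resize(b,None,fx=5,fy=5,interpolation=cv2.INTER_CUBIC))
```

```text
(no output)
```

View pics/ca.png

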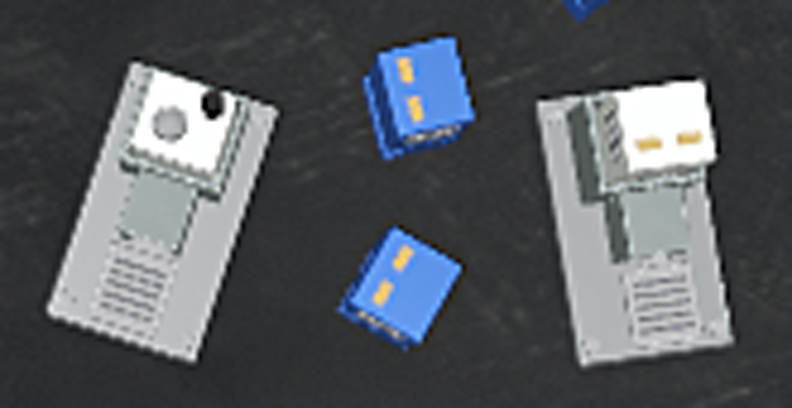

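View pics/cb.png

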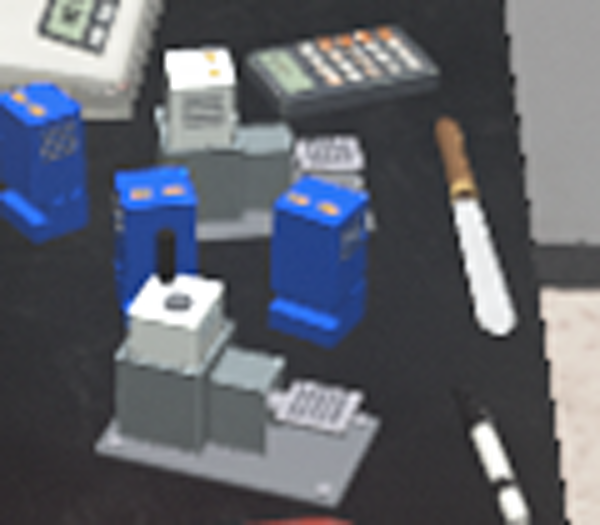

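Candidates: the left unit (247,187) is white with a black antenna and a round button, so it is the logger. The right unit (347,187) is white, taller and flat-topped with gold contacts, so it is the battery. The blue ones are decoys. Battery top corners and paddle are clear in the crop, so I'll compute poses.

Run:
```python
from h import *
ims=pickle.load(open("ims.pkl","rb")); T=ims["top"]
c=lambda u,v,z:onz(T,u/4.8+210-.4,v/4.8+160-.4,z)
print("plate dir",[np.degrees(np.arctan2(*(c(537,100,.006)-c(580,367,.006))[1::-1]))])
P=c(663,303,.038);print("paddle",P)
# white top by mask
g=T["image"]; m=(g[160:205,325:365].min(2)>235).astype(np.uint8)
cs,_=cv2.findContours(m,0,1); k=max(cs,key=cv2.contourArea); r=cv2.minAreaRect(k);print("white",r, cv2.boxPoints(r)+[325,160])
for p in cv2.boxPoints(r)+[325,160]: print(onz(T,*p,.106))
print("top ctr",onz(T,*(np.array(r[0])+[325,160]),.106))
hsv=cv2.cvtColor(g,cv2.COLOR_BGR2HSV); m=((hsv[...,0]<8)|(hsv[...,0]>172))&(hsv[...,1]>110)
m=m.astype(np.uint8); m[270:]=0; m[:, 210:]=0
cs,_=cv2.findContours(m,0,1); k=max(cs,key=cv2.contourArea); r=cv2.minAreaRect(k)
q=np.array([onz(T,*p,.024) for p in cv2.boxPoints(r)]);print("tray",q.round(3),q.mean(0),[np.linalg.norm(q[i]-q[i-1]) for i in range(4)])
print("tin",onz(T,143,150,.042))
W=vision.get_image("wrist");R=np.array(W["R"]);print("cam",-R.T@W["t"],R[2],R[0],W["vertical_fov"],W["cx"],W["cy"])
```

```text
plate dir [np.float64(8.43705125715265)]
paddle [ 0.46922413 -0.2424057   0.038     ]
white ((23.189189910888672, 25.635135650634766), (16.439899444580078, 17.91948890686035), 80.53767395019531) [[338.00000095 179.        ]
 [355.67567444 176.05405426]
 [358.37837982 192.2702713 ]
 [340.70270538 195.21621704]]
[ 0.56774413 -0.20546953  0.106     ]
[ 0.57520784 -0.24723822  0.106     ]
[ 0.53683809 -0.25272791  0.106     ]
[ 0.52947005 -0.21116132  0.106     ]
top ctr [ 0.55226379 -0.22914049  0.106     ]
tray [[0.693 0.388 0.024]
 [0.74  0.173 0.024]
 [0.445 0.106 0.024]
 [0.402 0.315 0.024]] [0.56995283 0.24561705 0.024     ] [np.float64(0.3002189278333519), np.float64(0.22065275250773628), np.float64(0.30249746630201263), np.float64(0.2130291884540164)]
tin [0.64676936 0.27117261 0.042     ]
cam [ 0.34274647 -0.5268969   0.37423647] [-0.26373284 -0.12842322 -0.95600861] [ 0.44178238 -0.89712121 -0.00136121] 65.70646984690485 257.5289417808974 188.29265263489978
```

Emit:
{"api": "drive_tool", "payload": {"rows": [[[0.031,-0.02,0.005],0],[[0.031,-0.02,0.005],0],[[0.031,-0.02,0.005],0],[[0.031,-0.02,0.005],0],[[0.031,-0.02,0.005],0],[[0.031,-0.02,0.005],0],[[0.031,-0.02,0.005],0],[[0.031,-0.02,0.005],0],[[0.031,-0.02,0.005],0],[[0.031,-0.02,0.005],0]], "jaw": 1}}

```text
t: 1.15
tool_pos: [0.4663, -0.2427, 0.2535]
tool_rot: [-3.06, -0.713, 0.0]
contact_force: [0.2, -0.3, -0.2]
opening: 0.0001
grip_force: 0.0
```

Emit:
{"api": "drive_tool", "payload": {"rows": [[[0,0,0],-0.141],[[0,0,0],-0.141],[[0,0,0],-0.141],[[0,0,0],-0.141],[[0,0,0],-0.141],[[0,0,0],-0.141],[[0,0,0],-0.141],[[0,0,0],-0.141],[[0,0,0],-0.141],[[0,0,0],0]]}}

```text
t: 2.15
tool_pos: [0.4657, -0.2441, 0.2536]
tool_rot: [-2.042, -2.387, 0.0]
contact_force: [-0.3, 0.3, 0.1]
opening: 0.0
grip_force: 0.0
```

```bash
cat >> h.py <<'E'
def st():
    o=ctrl.get_obs();M=Ro.from_rotvec(o["tool_rot"]).as_matrix()
    print("t",o["t"],"tcp",np.round(o["tool_pos"],4),"yaw",np.degrees(np.arctan2(M[1,0],M[0,0])).round(2),"zax",M[:,2].round(3),"F",np.round(o["contact_force"],1),"op",o["opening"],"q6",o["q"][5]);return np.array(o["tool_pos"]),M
def projw(im,X):
    h=im["image"].shape[0]; f=h/2/np.tan(np.radians(im["vertical_fov"])/2)
    p=np.array(im["R"])@X+np.array(im["t"]); r=np.hypot(p[0],p[1]); th=np.arctan2(r,p[2])
    return im["cx"]+f*th*p[0]/r, im["cy"]+f*th*p[1]/r
E
python3 - <<'E'
from h import *
st();W=vision.get_image("wrist");pickle.dump(W,open("w1.pkl","wb"))
g=W["image"].copy()
y=np.radians(8.9);ex=np.array([np.cos(y),np.sin(y),0]);ey=np.array([-ex[1],ex[0],0])
B=np.array([.552,-.229,0])
def poly(cx,hx,hy,z,col):
    p=[projw(W,B+ex*(cx+a*hx)+ey*b*hy+[0,0,z]) for a,b in((1,1),(1,-1),(-1,-1),(-1,1))]
    cv2.polylines(g,[np.int32(p)],True,col,1)
poly(0,.02,.022,.106,(0,0,255)); poly(-.085,.02,.018,.038,(0,255,0))
cv2.imwrite("pics/w1.png",cv2.resize(g,(768,576)))
E
```

```text
t 2.15 tcp [ 0.4657 -0.2441  0.2536] yaw 98.92 zax [-0.001  0.    -1.   ] F [-0.3  0.3  0.1] op 1.6382934998289716e-05 q6 -0.7800107958586899
```

View pics/w1.png

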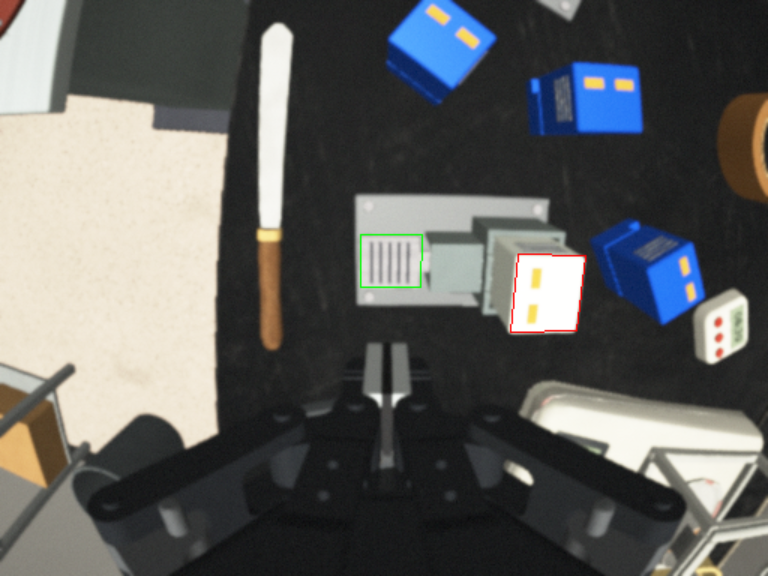

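The overlay fits: the battery top is at (547,293) and the paddle at (391,261). Pressing down.

Emit:
{"api": "drive_tool", "payload": {"rows": [[[0.002,0,0.02],0],[[0,0,0.03],0],[[0,0,0.03],0],[[0,0,0.03],0],[[0,0,0.018],0],[[0,0,0.01],0],[[0,0,0],0]]}}

```text
t: 2.9
tool_pos: [0.4648, -0.2417, 0.1144]
tool_rot: [-2.041, -2.384, 0.0]
contact_force: [0.3, -1.0, -0.5]
opening: -0.0003
grip_force: 0.0
```

Emit:
{"api": "drive_tool", "payload": {"rows": [[[0,0,0.004],0],[[0,0,0.004],0],[[0,0,0.004],0],[[0,0,0.004],0],[[0,0,0.004],0],[[0,0,0],0],[[0,0,0],0]]}}

```text
t: 3.6
tool_pos: [0.4651, -0.2432, 0.097]
tool_rot: [-2.041, -2.387, 0.004]
contact_force: [-6.4, -1.3, 7.0]
opening: -0.0004
grip_force: 3.9
```

Emit:
{"api": "drive_tool", "payload": {"rows": [[[0,0,0.002],0],[[0,0,0],0],[[0,0,0],0]]}}

```text
t: 3.9
tool_pos: [0.4649, -0.2432, 0.0951]
tool_rot: [-2.041, -2.387, 0.005]
contact_force: [-8.6, -1.9, 6.9]
opening: 0.0
grip_force: 4.4
```

Run:
```python
from h import *
st();S=vision.get_image("side")
a=pickle.load(open("ims.pkl","rb"))["side"]["image"][130:235,225:345];b=S["image"][130:235,225:345]
cv2.imwrite("pics/s1.png",cv2.resize(np.hstack([a,b]),None,fx=3.3,fy=3.3,interpolation=cv2.INTER_CUBIC))
```

```text
t 3.9 tcp [ 0.4649 -0.2432  0.0951] yaw 98.96 zax [-0.003 -0.002 -1.   ] F [-8.6 -1.9  6.9] op 8.792734268518661e-06 q6 -0.7772102157605815
```

View pics/s1.png

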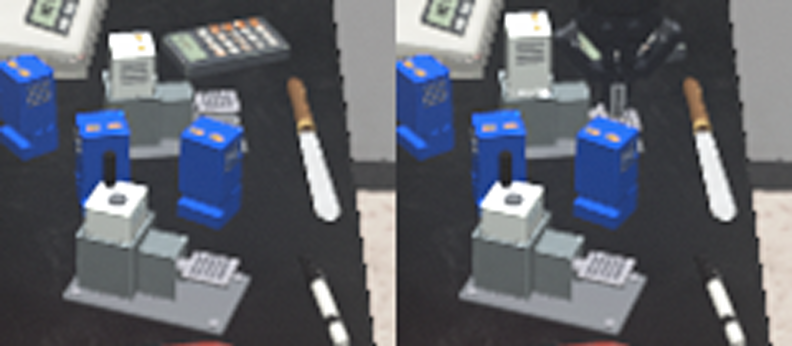

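The pack has sprung up: its top went from (132,35) to (530-396,15) in the crop pair. The logger is unchanged. Rising, turning back and opening.

Emit:
{"api": "drive_tool", "payload": {"rows": [[[0,0,-0.01],0],[[0,0,-0.02],0],[[0,0,-0.04],0],[[0,0,-0.04],0],[[0,0,-0.045],0],[[0,0,0],0.142],[[0,0,0],0.142],[[0,0,0],0.142],[[0,0,0],0.142],[[0,0,0],0.142]]}}

```text
t: 4.95
tool_pos: [0.4659, -0.2422, 0.2499]
tool_rot: [2.747, 1.52, 0.002]
contact_force: [0.1, 1.4, 0.1]
opening: 0.0003
grip_force: 0.0
```

Emit:
{"api": "drive_tool", "payload": {"rows": [[[0,0,0],0.142],[[0,0,0],0.142],[[0,0,0],0.142],[[0,0,0],0.142],[[0,0,0],0.142],[[0,0,0],0.15],[[0,0,0],0]], "jaw": 0}}

```text
t: 5.65
tool_pos: [0.4659, -0.2422, 0.2497]
tool_rot: [3.131, 0.246, 0.002]
contact_force: [-0.9, -0.1, -0.6]
opening: 0.0854
grip_force: 0.0
```

Run:
```python
from h import *
p,M=st();W=vision.get_image("wrist")
T=vision.get_image("top");g=T["image"].copy()
for im,pr,n in((T,proj,"top"),(W,projw,"wr")):
    g=im["image"];m=(g.min(2)>225).astype(np.uint8)
    u,v=pr(im,np.array([.552,-.229,.128])); 
    nb,l,s,c=cv2.connectedComponentsWithStats(m)
    for i in range(1,nb):
        if s[i,4]>100 and np.hypot(*(c[i]-[u,v]))<60:
            k=cv2.findContours((l==i).astype(np.uint8),0,1)[0][0]; r=cv2.minAreaRect(k)
            print(n,(u,v),s[i],r[0],r[1],onz(im,*r[0],.128,n=="wr"))
g=W["image"].copy()
y=np.radians(8.9);ex=np.array([np.cos(y),np.sin(y),0]);ey=np.array([-ex[1],ex[0],0])
B=np.array([.552,-.229,.128])
cv2.polylines(g,[np.int32([projw(W,B+ex*a*.02+ey*b*.022) for a,b in((1,1),(1,-1),(-1,-1),(-1,1))])],True,(0,0,255),1)
cv2.imwrite("pics/w2.png",g)
D=M.T@(np.array([.552,-.229,.154])-p);print("delta tool",D)
```

```text
t 5.65 tcp [ 0.4659 -0.2422  0.2497] yaw 9.0 zax [ 0.001 -0.001 -1.   ] F [-0.9 -0.1 -0.6] op 0.08535802820224087 q6 0.7923299445638459
top (np.float64(350.394835135364), np.float64(184.3651301290357)) [340 175  22  19 278] (350.4594421386719, 184.25677490234375) (16.76869773864746, 18.577085494995117) [ 0.5522523  -0.22915345  0.128     ]
wr (np.float64(258.54743853656123), np.float64(80.52445063523362)) [ 225   53   69   61 3744] (259.0, 83.0) (60.0, 68.0) [ 0.5504493  -0.22953777  0.128     ]
delta tool [0.0869651  0.00039338 0.09587038]
```

View pics/w2.png

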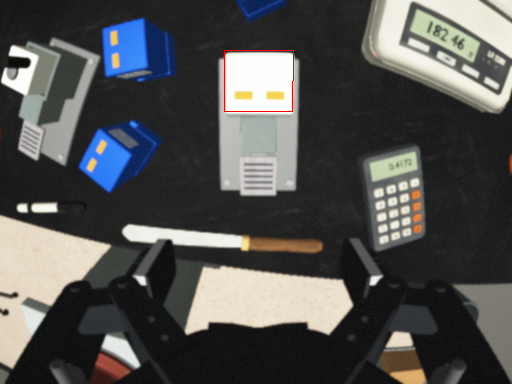

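Emit:
{"api": "drive_tool", "payload": {"rows": [[[0.03,0,0],0],[[0.03,0,0],0],[[0.026,0,0],0],[[0,0,0],0],[[0,0,0.03],0],[[0,0,0.03],0],[[0,0,0.025],0],[[0,0,0.015],0],[[0,0,0],0],[[0,0,0],0]]}}

```text
t: 6.75
tool_pos: [0.5507, -0.2291, 0.1497]
tool_rot: [3.131, 0.247, 0.001]
contact_force: [0.3, 0.6, 0.1]
opening: 0.085
grip_force: 0.0
```

Emit:
{"api": "drive_tool", "payload": {"rows": [[[0,0,0],0],[[0,0,0],0],[[0,0,0],0],[[0,0,0],0],[[0,0,0],0],[[0,0,0],0],[[0,0,0],0],[[0,0,0],0]], "jaw": 1, "grip_force": 40}}

```text
t: 7.55
tool_pos: [0.551, -0.2291, 0.1494]
tool_rot: [3.131, 0.246, 0.002]
contact_force: [1.7, -0.9, 2.7]
opening: 0.0436
grip_force: 47.1
```

Emit:
{"api": "drive_tool", "payload": {"rows": [[[0,0,-0.005],0],[[0,0,-0.01],0],[[0,0,-0.02],0],[[0,0,-0.025],0],[[0,0,-0.025],0],[[0,0,-0.025],0],[[0,0,-0.01],0],[[0,0,0],0]]}}

```text
t: 8.35
tool_pos: [0.5508, -0.2289, 0.2705]
tool_rot: [3.131, 0.246, 0.003]
contact_force: [0.4, -0.1, -2.4]
opening: 0.0438
grip_force: 46.7
```

Run:
```python
from h import *
p,M=st()
q=np.array([[.693,.388],[.74,.173],[.445,.106],[.402,.315]]);c=q.mean(0)
ax=((q[2]+q[3])-(q[0]+q[1]));ax/=np.linalg.norm(ax)
tin=np.array([.647,.271]);print("axis",ax,"tin along/across",(tin-c)@ax,np.cross(ax,tin-c))
tgt=c+ax*.074; print("tgt",tgt,"delta tool",M.T@np.array([*(tgt-p[:2]),0]))
o=ctrl.get_obs();print(o["grip_force"])
S=vision.get_image("side");cv2.imwrite("pics/s2.png",S["image"][100:330,150:400])
```

```text
t 8.35 tcp [ 0.5508 -0.2289  0.2705] yaw 8.99 zax [ 0.002 -0.001 -1.   ] F [ 0.4 -0.1 -2.4] op 0.04382350901082107 q6 0.8953024045756883
axis [-0.97262784 -0.23236843] tin along/across -0.08081773852057314 -0.0069096411209468925
tgt [0.49802554 0.22830474] delta tool [ 0.01932513 -0.45978667 -0.00050157]
46.71661913394928<stdin>:5: DeprecationWarning: Arrays of 2-dimensional vectors are deprecated. Use arrays of 3-dimensional vectors instead. (deprecated in NumPy 2.0)
```

View pics/s2.png

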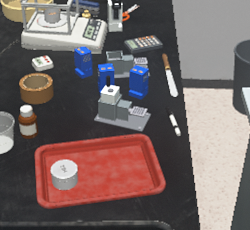

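The pack is held clear of its cradle (opening 43.8 mm), the logger is still seated at about (112,90), and the tray's empty half is at about (120,165). Carrying it over.

Emit:
{"api": "drive_tool", "payload": {"rows": [[[0,0,-0.01],0],[[0,-0.01,-0.01],0],[[0.001,-0.02,0],0],[[0.002,-0.03,0],0],[[0.002,-0.04,0],0],[[0.002,-0.04,0],0],[[0.002,-0.04,0],0],[[0.002,-0.04,0],0],[[0.002,-0.04,0],0],[[0.002,-0.04,0],0]]}}

```text
t: 9.4
tool_pos: [0.5171, 0.0727, 0.2887]
tool_rot: [-3.131, -0.247, 0.0]
contact_force: [1.0, 1.3, -2.4]
opening: 0.0436
grip_force: 46.7
```

Emit:
{"api": "drive_tool", "payload": {"rows": [[[0.002,-0.04,0],0],[[0.002,-0.04,0],0],[[0,-0.04,0],0],[[0,-0.025,0],0],[[0,-0.015,0],0],[[0,0,0],0],[[0,0,0],0]]}}

```text
t: 10.1
tool_pos: [0.4971, 0.2285, 0.2887]
tool_rot: [3.131, 0.247, -0.001]
contact_force: [-0.0, -0.8, -2.0]
opening: 0.0437
grip_force: 46.7
```

Emit:
{"api": "drive_tool", "payload": {"rows": [[[0,0,0.02],0],[[0,0,0.03],0],[[0,0,0.03],0],[[0,0,0.03],0],[[0,0,0.025],0],[[0,0,0.015],0],[[0,0,0.01],0],[[0,0,0.005],0],[[0,0,0],0],[[0,0,0],0]]}}

```text
t: 11.1
tool_pos: [0.4983, 0.2287, 0.1252]
tool_rot: [-3.132, -0.246, -0.003]
contact_force: [0.1, -0.6, -1.3]
opening: 0.0437
grip_force: 46.7
```

Run:
```python
from h import *
st();S=vision.get_image("side");cv2.imwrite("pics/s3.png",cv2.resize(S["image"][150:330,150:350],None,fx=3,fy=3))
```

```text
t 11.1 tcp [0.4983 0.2287 0.1252] yaw 8.98 zax [ 0.002  0.001 -1.   ] F [ 0.1 -0.6 -1.3] op 0.04373210142155932 q6 1.7086233185981465
```

View pics/s3.png

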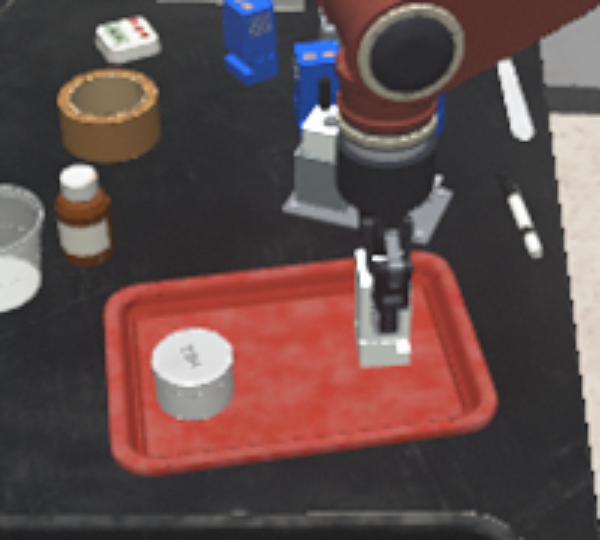

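The pack hangs upright over the empty half at about (385,350), roughly 13 mm above the floor. Lowering gently.

Emit:
{"api": "drive_tool", "payload": {"rows": [[[0,0,0.004],0],[[0,0,0.003],0],[[0,0,0.002],0],[[0,0,0.001],0],[[0,0,0.001],0],[[0,0,0.001],0],[[0,0,0],0],[[0,0,0],0]]}}

```text
t: 11.95
tool_pos: [0.4977, 0.2286, 0.1131]
tool_rot: [3.132, 0.246, -0.001]
contact_force: [-3.0, -1.9, 6.3]
opening: 0.0438
grip_force: 47.4
```

Force rose to 6 N, so it has touched down. Releasing, then going straight up.

Emit:
{"api": "drive_tool", "payload": {"rows": [[[0,0,0],0],[[0,0,0],0],[[0,0,0],0],[[0,0,0],0],[[0,0,0],0],[[0,0,0],0],[[0,0,0],0],[[0,0,0],0]], "jaw": 0}}

```text
t: 12.75
tool_pos: [0.4975, 0.2285, 0.1119]
tool_rot: [3.132, 0.246, -0.0]
contact_force: [0.2, -0.1, 0.1]
opening: 0.0855
grip_force: 0.0
```

Emit:
{"api": "drive_tool", "payload": {"rows": [[[0,0,-0.01],0],[[0,0,-0.02],0],[[0,0,-0.03],0],[[0,0,-0.03],0],[[0,0,-0.03],0],[[0,0,-0.03],0],[[0,0,0],0],[[0,0,0],0]]}}

```text
t: 13.55
tool_pos: [0.4978, 0.2286, 0.2633]
tool_rot: [-3.131, -0.246, -0.004]
contact_force: [-0.9, 0.2, 0.0]
opening: 0.0852
grip_force: 0.0
```

Run:
```python
from h import *
st();W=vision.get_image("wrist");S=vision.get_image("side")
cv2.imwrite("pics/f.png",np.hstack([cv2.resize(S["image"][150:330,150:350],(400,360)),cv2.resize(W["image"],(400,360))]))
```

```text
t 13.55 tcp [0.4978 0.2286 0.2633] yaw 8.98 zax [ 0.002  0.001 -1.   ] F [-0.9  0.2  0. ] op 0.08516865414624747 q6 1.7086551577906761
```

View pics/f.png

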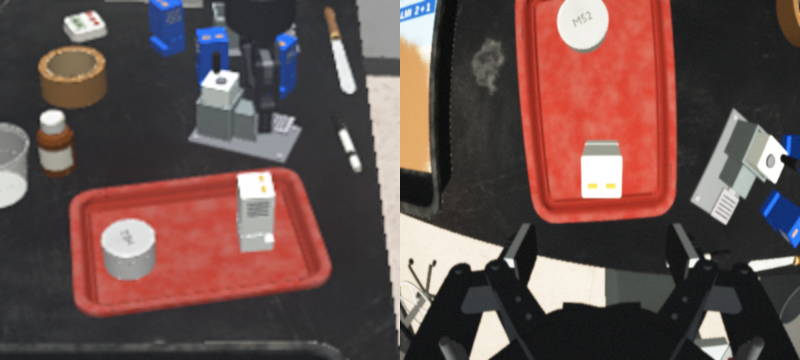

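The pack stands upright in the empty half (side view (256,212)), the logger is still seated at (218,95), and the gripper is clear.

```bash
python3 -c "
from station import ctrl
print(ctrl.finish_job())"
```

```text
the job is handed in; nothing more can be done
None
```

The battery pack was released by its paddle and now stands upright in the empty half of the tray, with the logger still latched; I handed the job in at about 13.6 s, and no verdict was returned.

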